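Run a fingertip along the sprung pads of a dial fixture

TASK

Check the sprung support pads of the dial fixture before the next cover is loaded: with the closed fingertips, run lightly along the curved row from the red pad to the green pad, so that each of the five pads in turn dips about 5 mm while the others stay up, and none is pushed down to its stop. Do not pull the pads up, and leave the pin, the gauge, the bin and the cover where they are. Finish clear of the fixture with all the pads sprung back up.

Things in the scene. Friction and masses are not known exactly. Their poses are not given: they have to be found in the camera images.
- dial: Fixed round dial fixture: grey base under an aluminium plate, 250 mm diameter, flat upper face 42 mm above the work surface. Origin: centre of its underside on the work surface, z up. Five pads stand on an arc of 95 mm radius about its centre, at 56 (red), 28, 0, -28, -56 (green) degrees, counted counter-clockwise from its own x axis; neighbours are 46 mm apart. The dial may stand turned any way round.
- pad1_top (a point): Middle of the top of sprung pad 1 (red, the first of the row), 26 mm above the dial plate (68 mm above the work surface) when at rest; moves with the pad. The pad is a mushroom head of 32 mm diameter: a shallow cone rising 8 mm from its 4 mm high rim to the middle (30 degrees), on a stem, so a fingertip sliding level, less than 8 mm below the tops, rides up onto it and presses it down. Below that it would catch on the rim.
- pad2_top (a point): Middle of the top of sprung pad 2 (black, second), 26 mm above the dial plate (68 mm above the work surface) when at rest; moves with the pad. The pad is a mushroom head of 32 mm diameter: a shallow cone rising 8 mm from its 4 mm high rim to the middle (30 degrees), on a stem, so a fingertip sliding level, less than 8 mm below the tops, rides up onto it and presses it down. Below that it would catch on the rim.
- pad3_top (a point): Middle of the top of sprung pad 3 (black, third), 26 mm above the dial plate (68 mm above the work surface) when at rest; moves with the pad. The pad is a mushroom head of 32 mm diameter: a shallow cone rising 8 mm from its 4 mm high rim to the middle (30 degrees), on a stem, so a fingertip sliding level, less than 8 mm below the tops, rides up onto it and presses it down. Below that it would catch on the rim.
- pad4_top (a point): Middle of the top of sprung pad 4 (black, fourth), 26 mm above the dial plate (68 mm above the work surface) when at rest; moves with the pad. The pad is a mushroom head of 32 mm diameter: a shallow cone rising 8 mm from its 4 mm high rim to the middle (30 degrees), on a stem, so a fingertip sliding level, less than 8 mm below the tops, rides up onto it and presses it down. Below that it would catch on the rim.
- pad5_top (a point): Middle of the top of sprung pad 5 (green, the last of the row), 26 mm above the dial plate (68 mm above the work surface) when at rest; moves with the pad. The pad is a mushroom head of 32 mm diameter: a shallow cone rising 8 mm from its 4 mm high rim to the middle (30 degrees), on a stem, so a fingertip sliding level, less than 8 mm below the tops, rides up onto it and presses it down. Below that it would catch on the rim.
- pad1 (a joint): How far pad 1 is pressed straight down, in m: 0 at rest, 0.012 at its bottom stop, below 0 if pulled up. A spring of 0.7 N per mm brings it back up.
- pad2 (a joint): How far pad 2 is pressed straight down, in m: 0 at rest, 0.012 at its bottom stop, below 0 if pulled up. A spring of 0.7 N per mm brings it back up.
- pad3 (a joint): How far pad 3 is pressed straight down, in m: 0 at rest, 0.012 at its bottom stop, below 0 if pulled up. A spring of 0.7 N per mm brings it back up.
- pad4 (a joint): How far pad 4 is pressed straight down, in m: 0 at rest, 0.012 at its bottom stop, below 0 if pulled up. A spring of 0.7 N per mm brings it back up.
- pad5 (a joint): How far pad 5 is pressed straight down, in m: 0 at rest, 0.012 at its bottom stop, below 0 if pulled up. A spring of 0.7 N per mm brings it back up.
- pin_mid (a point): Bystander: loose brass locating pin, 22 mm diameter, 42 mm tall, standing on the dial plate inside the arc, 50 to 100 mm from the pads; the point is its centre, half-way up.
- gauge_mid (a point): Bystander: loose plug gauge with blue handle and steel nose, 24 mm diameter, 48 mm tall, standing on the dial plate on the side away from the pads; the point is its centre, half-way up.
- bin: Bystander: loose blue open bin of screws, 110 x 150 mm (x, y), 55 mm high, on the table beside the dial; origin at the centre of its underside.
- cover: Bystander: loose black moulded cover with ribs, 120 x 170 mm (x, y), 26 mm high, on the table on the other side of the dial; origin at the centre of its underside.

How it is judged:
On the way, in this order (a step that is already met when the one before it is completed fails the run):
1. the fingers press the red first pad down by more than 2.5 mm while the other four stay up (less than 1.5 mm) (value of joint pad1 above 0.0025 m and contact force between the fingers and dial above 0.3 N and value of joint each of pad2, pad3, pad4, pad5 below 0.0015 m), for 0.1 s.
2. the fingers press the second pad down by more than 2.5 mm while the other four stay up (less than 1.5 mm) (value of joint pad2 above 0.0025 m and contact force between the fingers and dial above 0.3 N and value of joint each of pad1, pad3, pad4, pad5 below 0.0015 m), for 0.1 s.
3. the fingers press the third pad down by more than 2.5 mm while the other four stay up (less than 1.5 mm) (value of joint pad3 above 0.0025 m and contact force between the fingers and dial above 0.3 N and value of joint each of pad1, pad2, pad4, pad5 below 0.0015 m), for 0.1 s.
4. the fingers press the fourth pad down by more than 2.5 mm while the other four stay up (less than 1.5 mm) (value of joint pad4 above 0.0025 m and contact force between the fingers and dial above 0.3 N and value of joint each of pad1, pad2, pad3, pad5 below 0.0015 m), for 0.1 s.
5. the fingers press the green last pad down by more than 2.5 mm while the other four stay up (less than 1.5 mm) (value of joint pad5 above 0.0025 m and contact force between the fingers and dial above 0.3 N and value of joint each of pad1, pad2, pad3, pad4 below 0.0015 m), for 0.1 s.
At the end, for the whole second after the job is handed in: All five pads are back up (within 1.2 mm of rest) after having been dipped one by one in order from red to green, and the pin and gauge are within 8 mm, the bin and cover within 15 mm, of where they began (value of joint pad1 between -0.0012 and 0.0012 m and value of joint pad2 between -0.0012 and 0.0012 m and value of joint pad3 between -0.0012 and 0.0012 m and value of joint pad4 between -0.0012 and 0.0012 m and value of joint pad5 between -0.0012 and 0.0012 m and distance of each of pin_mid, gauge_mid from where it was at the start of the episode below 0.008 m and distance of each of bin, cover from where it was at the start of the episode below 0.015 m); the robot touches nothing.
It fails at once if a pad is pushed down to its stop (more than 11.5 mm of its 12 mm) (value of joint any of pad1, pad2, pad3, pad4, pad5 above 0.0115 m).
It fails at once if a pad is pulled up (more than 2 mm) (value of joint any of pad1, pad2, pad3, pad4, pad5 below -0.002 m).
It fails at once if the robot shoves the fixture hard (more than 25 N) (contact force between any of the arm, the fingers and dial above 25 N).
It fails at once if the pin or the gauge is moved or lifted (more than 8 mm) (distance of any of pin_mid, gauge_mid from where it was at the start of the episode above 0.008 m).
It fails at once if the bin or the cover is moved or lifted (more than 15 mm) (distance of any of bin, cover from where it was at the start of the episode above 0.015 m).
It also fails if it takes over 48 s, if anything falls off the work surface, if the arm or the gripper's body presses on something with over 40 N, if the wrist force passes 120 N, or if a joint passes its speed limit or range.

ROBOT

A 6-joint arm with a two-finger parallel gripper is mounted at the origin on the work surface. World frame = base frame: x ahead of the robot, y to its left, z up, the work surface at z = 0. Lengths are in m, angles in rad, forces in N, time in s.
With the tool pointing down it reaches from about 0.35 to 0.975 m from the base axis. Payload 4.9 kg.
Tool frame: the origin (TCP) lies midway between the tips of the shut fingers; the grasp point (between the pads) lies 19 mm behind it; z points along the fingers, y is the line along which they close (so a half turn about z gives the same grasp; the last joint's range is limited). The gripper opens to 85 mm and grips with 20 to 120 N. Pads are 22 mm wide; open, the fingers measure 114 mm over their backs; the gripper's body (76 mm by 85 mm) begins 54 mm behind the grasp point. The pads swing forward as they close: fully open they stand 13 mm farther back than shut.
Start: joints at [-1.45, 0.053, 1.613, -0, 1.476, -0.119], TCP at [0.148, -0.607, 0.231] pointing down, gripper open.
Joint ranges: [-3.01, 3.01], [-1.01, 2.22], [0.06, 2.58], [-1.02, 4.17], [0.09, 2.62], [-3.14, 3.14]. Speed limits (rad/s): [2.57, 2.57, 3.14, 3.14, 3.14, 3.14].

INTERFACE

Orientations are given as a unit quaternion [w, x, y, z].
In Python, from plant import state, grab_frame, job_done, cut_out, place_of gives the robot as it stands.
- The arm moves only by the tool jog_arm, never from a script. Its argument "motion" is text: rows parted by semicolons, each of 7 numbers parted by spaces: the opening in per cent of the stroke, from 0 (shut) to 100 (fully open), then the shift along the tool's x, y, z as a fraction of full scale, then the turn, a rotation vector about the tool's x, y, z as a fraction of full scale. A call has exactly 5 rows; each row is the pose to reach, as a shift and turn from the pose commanded when the call began, along the tool's axes at that moment; what a row does not reach only later rows make up. Full scale, the value 1, is 50 cm for a shift and 1.5 rad for a turn. A row lasts 1/8 s, in which the tool goes at most 62.5 mm and 10.7 degrees, less where a joint would pass 70% of its speed; a pose out of reach is approached as far as the arm can. A call with a number of a shift or a turn outside -1 to 1 is refused whole. A call with a gripper value outside its range is refused whole. The fingers move at their own pace and stop on an object; the grip force is fixed at half the most. Time passes only in rows, so rows that repeat a pose let the fingers close, or fill a call up. It gives the time, the measured TCP pose, the force, the opening and the grip force at its end, in the units of the state.
- state(): the state, without advancing time (a new reading comes with each control period).
- grab_frame(name): name is "scene" or "top" or "wrist"; returns a dict with "color" (384x512x3 uint8, red, green, blue), "range_z" (384x512 float32, m along the optical axis (not along the pixel's ray), 0 where there is no reading), "intrinsics" (3x3 intrinsics, pixels), "k1" (the pictures are not rectified: a ray, as slopes to the right and down, at radius r is drawn at 1 + k1 r^2 times it, then the intrinsics apply), "world_from_camera" (4x4, takes a point from camera to world coordinates). Camera axes: x right, y up, looking along -z (the intrinsics and any distortion apply to the point x, -y, -z); pixel columns grow to the right and rows downward; lengths in m; the calibration is good to about 2 mm. A picture is of the moment at which its call begins.
- job_done(): hands the job in; it is judged then, once.
Trained networks look in the newest picture that a camera, given by its name, has taken for a name from the list of things; names that differ only in an ending like _2 or _b are one class to them, and where a whole thing is asked for, a point or a joint stands for the part that bears it (a point fixed in the world has none). Each returns a list of dicts, best first, with "p" (0 to 1); they miss things now and then, are a little off and sometimes report something else, mostly with a low value. They report only what shows in the picture. A call takes as long as a camera call.
- cut_out(camera, thing): "pixels" (384x512 bool, what is visible of it).
- place_of(camera, thing): "at" ([x, y, z] in m, in world coordinates, good to about 4 mm: a listed point, or the origin of a listed thing).
The state is a dict: "time": time; "joint_pos": joint angles; "joint_vel": joint speeds; "joint_efforts": joint torques, N m; "tool_pos": TCP position; "tool_rot": TCP orientation; "contact_force": force on the tool from outside, world axes, zero at the start; "ft_torque": the same for the moment, N m; "gripper_width": opening from 0.0 (shut) to 1.0 (fully open); "grasp_force": force on a finger pad.
Only numpy, scipy, OpenCV 4.12 (cv2) and the standard library are available. Lean on these libraries where they do the work, as an engineer would, in place of code of your own. Each camera call takes 0.05 s, during which the arm holds its last target. There are 200 camera calls.

## Working session

There is one attempt and no reset: what is moved stays moved. The work goes in short steps, Python scripts to look and compute and a tool call to move; the robot and the scene stay as the last step left them, time stands still between calls to the robot, and variables do not carry over. Pictures are saved under pics/ and viewed, at most 10 in all, crops included, and the job is handed in when it is done.

Besides the shell and the picture viewer there is one more tool, called after "Request:" as name(argument=value, ...) on one line, values as JSON. jog_arm: Moves the arm, as the interface text tells. Shift numbers are shares of 50 cm and turn numbers shares of 1.5 rad, none past 1 either way. Its arguments: {"type":"object","properties":{"motion":{"type":"string"}},"required":["motion"]}

```bash
mkdir -p pics; cat > h.py <<'E'
import numpy as np, cv2
from plant import *
def save(n,f):
    cv2.imwrite(f'pics/{n}.png',cv2.cvtColor(f['color'],cv2.COLOR_RGB2BGR))
E
python3 - <<'E'
from h import *
for c in ("top","scene"):
    f=grab_frame(c); save(c+'1',f)
    print(c,f['world_from_camera'].round(3).tolist(),f['intrinsics'].round(1).tolist(),f['k1'])
    for t in ["dial"]+[f"pad{i}_top" for i in range(1,6)]+["pin_mid","gauge_mid","bin","cover"]:
        print(t,[(round(d['p'],2),np.round(d['at'],4).tolist()) for d in place_of(c,t)[:5]])
s=state();print(s)
E
```

```text
top [[0.004, 0.998, -0.069, 0.482], [-1.0, 0.002, -0.027, -0.015], [-0.027, 0.069, 0.997, 1.22], [0.0, 0.0, 0.0, 1.0]] [[472.3, 0.0, 258.5], [0.0, 472.3, 187.6], [0.0, 0.0, 1.0]] -0.126315788224348
dial [(0.75, [0.5497, -0.0675, 0.0025]), (0.36, [0.5643, 0.0244, 0.0661])]
pad1_top [(0.43, [0.4631, -0.094, 0.0674])]
pad2_top [(0.46, [0.4577, -0.0532, 0.0652])]
pad3_top [(0.59, [0.4788, -0.0047, 0.0697])]
pad4_top [(0.64, [0.5159, 0.0164, 0.0696])]
pad5_top [(0.59, [0.5637, 0.0259, 0.0673])]
pin_mid [(0.48, [0.5208, -0.0607, 0.0635]), (0.28, [0.5503, -0.0716, 0.0031])]
gauge_mid [(0.65, [0.5993, -0.1359, 0.0641])]
bin [(0.94, [0.5006, 0.4008, 0.001])]
cover [(0.81, [0.4741, -0.4128, -0.0028])]
scene [[0.449, -0.556, 0.699, 1.405], [0.893, 0.289, -0.344, -0.396], [-0.011, 0.779, 0.627, 0.79], [0.0, 0.0, 0.0, 1.0]] [[424.0, 0.0, 261.2], [0.0, 424.0, 187.2], [0.0, 0.0, 1.0]] -0.01371792557729613
dial [(0.76, [0.5502, -0.0755, 0.0001]), (0.27, [0.6022, -0.1436, 0.0684])]
pad1_top [(0.51, [0.4612, -0.0926, 0.0709])]
pad2_top [(0.6, [0.4578, -0.0482, 0.069])]
pad3_top [(0.53, [0.4776, -0.009
[... 384 characters left out ...]
1, 'joint_pos': array([-1.44998331e+00,  5.26596893e-02,  1.61292187e+00,  2.79604983e-05,
        1.47598761e+00, -1.18983379e-01]), 'joint_vel': array([-0.00146038,  0.00116873,  0.00040422, -0.00130259, -0.00024578,
        0.0003384 ]), 'joint_efforts': array([ 9.57073862e-04, -3.93687129e+01, -3.70467424e+01, -2.65338872e-05,
        4.44531206e-04, -1.62773193e-05]), 'tool_pos': array([ 0.14845578, -0.6070885 ,  0.23131551]), 'tool_rot': array([1.17287973e-05, 9.92820976e-01, 1.19609822e-01, 1.39282152e-05]), 'contact_force': array([0.07287726, 0.3487955 , 0.94804675]), 'ft_torque': array([-0.00125518, -0.02155137,  0.00977818]), 'grasp_force': 0.0, 'gripper_width': 0.9969083839397374}
```

```bash
python3 - <<'E'
from h import *
T=[[.4631,-.094],[.4577,-.0532],[.4788,-.0047],[.5159,.0164],[.5637,.0259]]
S=[[.4612,-.0926],[.4578,-.0482],[.4776,-.0095],[.5166,.0234],[.5637,.0249]]
a=np.radians([56,28,0,-28,-56]); m=.095*np.c_[np.cos(a),np.sin(a)]
for P in (np.array(T),np.array(S),(np.array(T)+S)/2):
    mc,pc=m.mean(0),P.mean(0); H=(m-mc).T@(P-pc); th=np.arctan2(H[0,1]-H[1,0],H[0,0]+H[1,1])
    R=np.array([[np.cos(th),-np.sin(th)],[np.sin(th),np.cos(th)]]); c=pc-R@mc
    print(np.degrees(th),c,((m@R.T+c)-P).round(4).tolist()); print((m@R.T+c).round(4).tolist())
E
```

```text
140.3358480709633 [ 0.5526522  -0.06902638] [[-0.0016, -0.0017], [0.0019, 0.0034], [0.0007, -0.0037], [0.0006, 0.0024], [-0.0017, -0.0004]]
[[0.4615, -0.0957], [0.4596, -0.0498], [0.4795, -0.0084], [0.5165, 0.0188], [0.562, 0.0255]]
139.62855719024148 [ 0.55160638 -0.0682041 ] [[-0.0011, -0.0012], [0.001, 0.0003], [0.0016, 0.0028], [-0.0, -0.0033], [-0.0016, 0.0013]]
[[0.4601, -0.0938], [0.4588, -0.0479], [0.4792, -0.0067], [0.5166, 0.0201], [0.5621, 0.0262]]
139.9819346399052 [ 0.55213015 -0.06861641] [[-0.0013, -0.0015], [0.0015, 0.0019], [0.0012, -0.0004], [0.0003, -0.0004], [-0.0016, 0.0005]]
[[0.4608, -0.0948], [0.4592, -0.0488], [0.4794, -0.0075], [0.5166, 0.0195], [0.5621, 0.0259]]
```

View pics/top1.png

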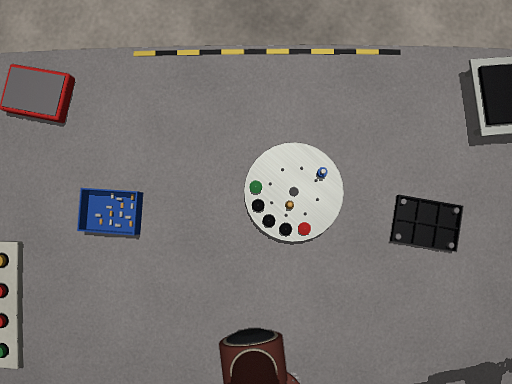

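View pics/scene1.png

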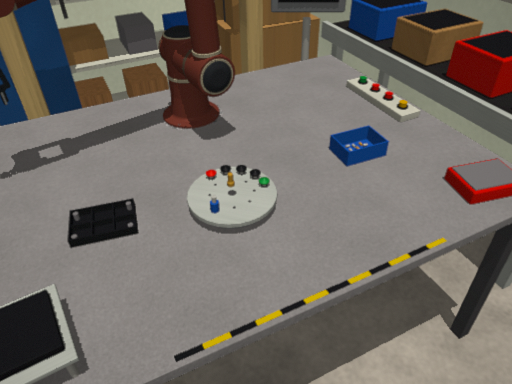

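Request:
jog_arm(motion="0 0.1 -0.09 0 0 0 -0.12;0 0.19 -0.17 0 0 0 -0.24;0 0.28 -0.25 0 0 0 -0.36;0 0.37 -0.33 0 0 0 -0.48;0 0.46 -0.41 0 0 0 -0.6")

```text
time: 1.72
tool_pos: [0.324, -0.3517, 0.2316]
tool_rot: [0.0, 0.84, 0.542, 0.0]
contact_force: [0.9, -0.2, 0.0]
gripper_width: 0.004
grasp_force: 0.0
```

```bash
cat >> h.py <<'E'
from scipy.spatial.transform import Rotation as Ro
C=np.array([.552,-.069]); 
def rel(phi,z,r=.095,C=C,p=None,q=None):
    """shift & turn fractions to the pose over angle phi (deg) of the arc, tool x clockwise-tangent"""
    s=state(); p=s['tool_pos'] if p is None else p; q=s['tool_rot'] if q is None else q
    R=Ro.from_quat(np.roll(q,-1)); f=np.radians(phi)
    t=np.array([*(C+r*np.array([np.cos(f),np.sin(f)])),z])
    y=f-np.pi/2; G=Ro.from_euler('z',y)*Ro.from_euler('x',np.pi)
    return np.r_[R.inv().apply(t-p)/.5,(R.inv()*G).as_rotvec()/1.5].round(3)
E
python3 -c "
from h import *
s=state();print(s['time'],s['tool_pos'],s['tool_rot'],s['gripper_width'],rel(218,.2))"
```

```text
1.725 [ 0.32400881 -0.3517018   0.23157556] [4.93995206e-04 8.40461609e-01 5.41870859e-01 1.11896451e-04] 0.003824886775958242 [ 0.535  0.094  0.063  0.     0.001 -0.726]
```

Request:
jog_arm(motion="0 0.1 0.02 0.01 0 0 -0.12;0 0.21 0.04 0.02 0 0 -0.24;0 0.32 0.06 0.04 0 0 -0.36;0 0.43 0.08 0.05 0 0 -0.48;0 0.52 0.09 0.06 0 0 -0.6")

```text
time: 2.35
tool_pos: [0.4736, -0.134, 0.2013]
tool_rot: [0.0, 0.52, 0.854, 0.0]
contact_force: [1.1, 0.2, -0.1]
gripper_width: 0.002
grasp_force: 0.0
```

```bash
python3 -c "
from h import *
f=grab_frame('wrist');save('w1',f)
for t in ['dial']+[f'pad{i}_top' for i in range(1,6)]:
  print(t,[(round(d['p'],2),np.round(d['at'],4).tolist()) for d in place_of('wrist',t)[:2]])
s=state();print(s['time'],s['tool_pos'],s['tool_rot'],s['gripper_width'],rel(218,.1))"
```

```text
dial [(0.83, [0.5503, -0.0718, 0.0008])]
pad1_top [(0.88, [0.4604, -0.0919, 0.0683])]
pad2_top [(0.88, [0.4585, -0.0483, 0.0684]), (0.54, [0.5197, -0.0585, 0.0597])]
pad3_top [(0.59, [0.4803, -0.0116, 0.0657])]
pad4_top [(0.88, [0.5148, 0.0202, 0.0684])]
pad5_top [(0.7, [0.5621, 0.029, 0.0627])]
2.7 [ 0.47240349 -0.13686542  0.20158642] [ 2.66245003e-04  5.24327543e-01  8.51516612e-01 -1.24573085e-04] 0.000989043034686281 [ 0.013  0.017  0.203  0.     0.    -0.131]
```

View pics/w1.png

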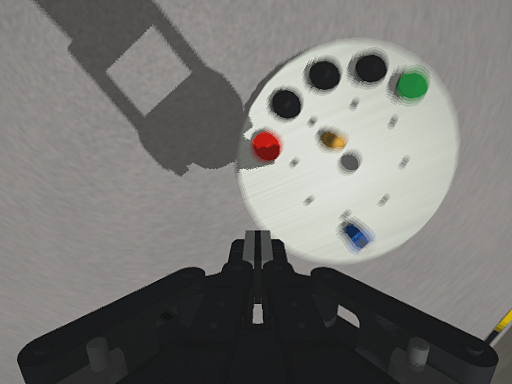

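Request:
jog_arm(motion="0 0.01 0.02 0.08 0 0 -0.1;0 0.01 0.02 0.16 0 0 -0.13;0 0.01 0.02 0.23 0 0 -0.13;0 0.01 0.02 0.253 0 0 -0.13;0 0.01 0.02 0.253 0 0 -0.13")

```text
time: 3.32
tool_pos: [0.479, -0.1276, 0.0748]
tool_rot: [-0.0, 0.439, 0.899, -0.0]
contact_force: [-1.1, -0.2, 1.0]
gripper_width: -0.004
grasp_force: 0.0
```

```bash
python3 -c "
from h import *
f=grab_frame('wrist');save('w2',f)
for t in ['dial']+[f'pad{i}_top' for i in range(1,6)]:
  print(t,[(round(d['p'],2),np.round(d['at'],4).tolist()) for d in place_of('wrist',t)[:1]])
s=state();print(s['time'],s['tool_pos'],s['tool_rot'],s['contact_force'])
for ph in (218,210,204,200,196,192,188,184,180): print(ph,rel(ph,.063))"
```

```text
dial [(0.94, [0.5531, -0.0724, 0.0002])]
pad1_top [(0.93, [0.4615, -0.0937, 0.0676])]
pad2_top []
pad3_top [(0.85, [0.4832, -0.0052, 0.0644])]
pad4_top [(0.79, [0.5122, 0.0156, 0.0688])]
pad5_top []
3.675 [ 0.48008398 -0.12721086  0.07598344] [1.06080473e-03 4.38006491e-01 8.98971182e-01 5.96807059e-05] [0.14966748 0.1396883  0.68884191]
218 [ 0.003 -0.005  0.026  0.001  0.001  0.001]
210 [ 0.03  -0.003  0.026  0.001  0.001  0.094]
204 [0.049 0.001 0.026 0.001 0.001 0.163]
200 [0.062 0.004 0.026 0.001 0.001 0.21 ]
196 [0.074 0.009 0.026 0.001 0.001 0.257]
192 [0.087 0.014 0.026 0.001 0.001 0.303]
188 [0.098 0.021 0.026 0.001 0.001 0.35 ]
184 [0.109 0.028 0.026 0.001 0.001 0.396]
180 [0.12  0.035 0.026 0.001 0.001 0.443]
```

View pics/w2.png

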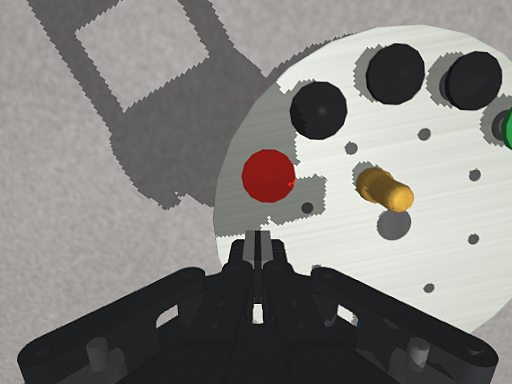

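Request:
jog_arm(motion="0 0 -0.003 0.025 0 0 0;0 0.02 -0.004 0.025 0 0 0.06;0 0.039 -0.001 0.025 0 0 0.13;0 0.058 0.003 0.025 0 0 0.195;0 0.074 0.009 0.025 0 0 0.257")

```text
time: 4.3
tool_pos: [0.4607, -0.0957, 0.0627]
tool_rot: [0.001, 0.603, 0.797, -0.0]
contact_force: [-0.1, -1.8, 3.1]
gripper_width: 0.005
grasp_force: 1.7
```

```bash
python3 -c "
from h import *
s=state();print(s['time'],s['tool_pos'],s['tool_rot'],s['contact_force'])
for ph in (196,190,184,178,173,168): print(ph,rel(ph,.063))"
```

```text
4.3 [ 0.46072287 -0.09568289  0.06274836] [ 1.37093040e-03  6.03353300e-01  7.97472792e-01 -2.50418967e-04] [-0.12453636 -1.84189549  3.071875  ]
196 [ 0.001  0.    -0.001  0.001  0.002 -0.003]
190 [ 0.021  0.001 -0.001  0.001  0.002  0.067]
184 [ 0.04   0.004 -0.001  0.001  0.002  0.137]
178 [ 0.06   0.009 -0.001  0.001  0.002  0.207]
173 [ 0.075  0.015 -0.001  0.001  0.001  0.265]
168 [ 0.09   0.022 -0.001  0.001  0.001  0.323]
```

Request:
jog_arm(motion="0 0.019 0.001 0 0 0 0.065;0 0.038 0.004 0 0 0 0.13;0 0.056 0.008 0 0 0 0.195;0 0.074 0.014 0 0 0 0.26;0 0.09 0.022 0 0 0 0.323")

```text
time: 4.92
tool_pos: [0.4586, -0.0492, 0.0624]
tool_rot: [0.001, 0.777, 0.63, -0.0]
contact_force: [-0.2, -2.1, 3.8]
gripper_width: 0.001
grasp_force: 1.8
```

```bash
python3 -c "
from h import *
s=state();print(s['time'],s['tool_pos'],s['tool_rot'],s['contact_force'])
for ph in (168,162.4,156.8,151.2,145.6,140): print(ph,rel(ph,.063))"
```

```text
4.925 [ 0.45855787 -0.04921153  0.06243115] [ 8.76088924e-04  7.76996524e-01  6.29504183e-01 -3.42196316e-04] [-0.21297885 -2.09332601  3.78754288]
168 [ 0.     0.001 -0.001  0.001  0.001  0.   ]
162.4 [ 0.019  0.002 -0.001  0.001  0.001  0.065]
156.8 [ 0.037  0.005 -0.001  0.001  0.001  0.131]
151.2 [ 0.055  0.009 -0.001  0.001  0.001  0.196]
145.6 [ 0.073  0.015 -0.001  0.001  0.001  0.261]
140 [ 0.089  0.023 -0.001  0.001  0.001  0.326]
```

Request:
jog_arm(motion="0 0.019 0.002 0 0 0 0.065;0 0.037 0.005 0 0 0 0.13;0 0.055 0.009 0 0 0 0.196;0 0.073 0.015 0 0 0 0.261;0 0.089 0.023 0 0 0 0.326")

```text
time: 5.55
tool_pos: [0.4783, -0.0078, 0.062]
tool_rot: [0.0, 0.906, 0.423, -0.001]
contact_force: [-1.6, -1.8, 4.8]
gripper_width: 0.002
grasp_force: 2.0
```

```bash
python3 -c "
from h import *
s=state();print(s['time'],s['tool_pos'],s['tool_rot'],s['contact_force'])
for ph in (140,134.4,128.8,123.2,117.6,112): print(ph,rel(ph,.063))"
```

```text
5.55 [ 0.47834654 -0.00779606  0.06196809] [ 3.21129505e-04  9.06254666e-01  4.22731203e-01 -8.41211796e-04] [-1.57255547 -1.83358156  4.76556798]
140 [ 0.001  0.002 -0.002 -0.     0.001  0.   ]
134.4 [ 0.019  0.002 -0.002 -0.     0.001  0.065]
128.8 [ 0.038  0.005 -0.002  0.     0.001  0.13 ]
123.2 [ 0.056  0.01  -0.002  0.     0.001  0.196]
117.6 [ 0.073  0.016 -0.002  0.     0.001  0.261]
112 [ 0.09   0.024 -0.002  0.     0.001  0.326]
```

Request:
jog_arm(motion="0 0.019 0.002 -0.001 0 0 0.065;0 0.038 0.005 -0.002 0 0 0.13;0 0.056 0.01 -0.002 0 0 0.196;0 0.073 0.016 -0.002 0 0 0.261;0 0.09 0.024 -0.002 0 0 0.326")

```text
time: 6.18
tool_pos: [0.5159, 0.0193, 0.0624]
tool_rot: [-0.0, 0.982, 0.191, -0.001]
contact_force: [-1.4, -0.6, 4.3]
gripper_width: -0.001
grasp_force: 1.8
```

```bash
python3 -c "
from h import *
s=state();print(s['time'],s['tool_pos'],s['tool_rot'],s['contact_force'])
for ph in (112,106.4,100.8,95.2,89.6,84): print(ph,rel(ph,.063))"
```

```text
6.175 [0.51585221 0.01932359 0.06242936] [-3.23523407e-05  9.81637139e-01  1.90752474e-01 -1.42116958e-03] [-1.40810635 -0.62912877  4.31678301]
112 [ 0.001  0.001 -0.001 -0.     0.002 -0.   ]
106.4 [ 0.019  0.002 -0.001 -0.     0.002  0.065]
100.8 [ 0.038  0.004 -0.001 -0.     0.002  0.13 ]
95.2 [ 0.056  0.009 -0.001 -0.     0.002  0.195]
89.6 [ 0.073  0.015 -0.001 -0.     0.002  0.261]
84 [ 0.09   0.023 -0.001  0.     0.002  0.326]
```

Request:
jog_arm(motion="0 0.019 0.002 -0.001 0 0 0.065;0 0.038 0.004 -0.001 0 0 0.13;0 0.056 0.009 -0.001 0 0 0.195;0 0.073 0.015 -0.001 0 0 0.261;0 0.09 0.023 -0.001 0 0 0.326")

```text
time: 6.8
tool_pos: [0.5618, 0.0259, 0.0628]
tool_rot: [-0.0, 0.999, -0.053, -0.002]
contact_force: [-1.8, 1.3, 4.4]
gripper_width: -0.0
grasp_force: 1.7
```

```bash
python3 -c "
from h import *
s=state();print(s['time'],s['tool_pos'],s['tool_rot'],s['contact_force'])
for ph in (84,78,72,66,60): print(ph,rel(ph,.063))"
```

```text
6.8 [0.56180495 0.02591219 0.06276808] [-9.57172863e-05  9.98616168e-01 -5.25676550e-02 -1.54313053e-03] [-1.8130286   1.32390387  4.37141714]
84 [ 0.     0.001 -0.    -0.     0.002 -0.   ]
78 [ 0.02   0.002 -0.001  0.     0.002  0.07 ]
72 [ 0.04   0.005 -0.001  0.     0.002  0.139]
66 [ 0.059  0.01  -0.001  0.     0.002  0.209]
60 [ 0.078  0.017 -0.001  0.     0.002  0.279]
```

Run off the green pad, then lift.

Request:
jog_arm(motion="0 0.02 0.002 0 0 0 0.06;0 0.04 0.004 0 0 0 0.1;0 0.06 0.007 0 0 0 0.1;0 0.075 0.01 0 0 0 0.1;0 0.075 0.01 -0.08 0 0 0.1")

```text
time: 7.42
tool_pos: [0.5968, 0.0169, 0.0997]
tool_rot: [0.0, 0.992, -0.126, -0.004]
contact_force: [0.1, -0.6, 0.2]
gripper_width: 0.001
grasp_force: 0.0
```

Request:
jog_arm(motion="0 0 0 -0.06 0 0 0;0 0 0 -0.15 0 0 0;0 0 0 -0.24 0 0 0;0 0 0 -0.24 0 0 0;0 0 0 -0.24 0 0 0")

```text
time: 8.05
tool_pos: [0.5991, 0.0169, 0.2229]
tool_rot: [0.0, 0.992, -0.126, -0.001]
contact_force: [-0.8, 0.7, 0.3]
gripper_width: 0.002
grasp_force: 0.0
```

```bash
python3 -c "
from h import *
s=state();print(s['time'],s['tool_pos'],s['contact_force'])
for c in ('scene','top'):
  f=grab_frame(c);save(c+'2',f)
  for t in ['pin_mid','gauge_mid','bin','cover','pad5_top','pad3_top','pad1_top']: print(t,[(round(d['p'],2),np.round(d['at'],4).tolist()) for d in place_of(c,t)[:1]])"
```

```text
8.05 [0.59913631 0.01687253 0.22289381] [-0.82222276  0.66501989  0.29843987]
pin_mid [(0.64, [0.517, -0.0577, 0.0608])]
gauge_mid [(0.72, [0.5985, -0.1412, 0.0682])]
bin [(0.95, [0.504, 0.4009, -0.0013])]
cover [(0.71, [0.4731, -0.4093, 0.0017])]
pad5_top [(0.63, [0.5642, 0.026, 0.068])]
pad3_top [(0.45, [0.4794, -0.0086, 0.0625])]
pad1_top [(0.47, [0.4587, -0.0943, 0.0715])]
pin_mid [(0.49, [0.5216, -0.0603, 0.0632])]
gauge_mid [(0.67, [0.5994, -0.1363, 0.0663])]
bin [(0.72, [0.5012, 0.4032, -0.0018])]
cover [(0.69, [0.4725, -0.4114, -0.0028])]
pad5_top [(0.58, [0.566, 0.0253, 0.0649])]
pad3_top []
pad1_top [(0.53, [0.4614, -0.0929, 0.0672])]
```

View pics/scene2.png

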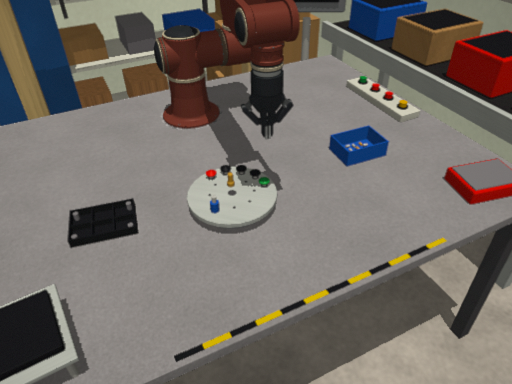

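The gripper is clear above the dial (tips at about 267,130). The pads are up from red (211,174) to green (264,182), and the pin, gauge, bin and cover have not moved.

```bash
python3 -c "
from plant import *
print(job_done())"
```

```text
the job is handed in; nothing more can be done
None
```

I ran the closed fingertips along the row from red to green, reading 3 to 5 N upward force on each pad (about 4–7 mm of dip at the 0.7 N/mm spring rate). The arm finished clear of the fixture with the pads back up and the pin, gauge, bin and cover unmoved in the final pictures. The job is handed in, but it returned no verdict.

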